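# Line up the dose ramekins and hold the sprung medicine-box lid below its balance point

### The job

Get the side table ready for the evening pills: set the two small white ramekins down gently and upright in the steel tray, side by side in one neat row on the tray's lengthwise centre line, less than 30 mm apart, and let go of them. Then take the sprung steel lid of the grey medicine box by its black handle, lift it clearly past its balance point (lid at 45 degrees; go a little beyond 50, but never let it fly up past 65), and ease it back to hold it still five to ten degrees below the balance point so that someone can reach in; finish there, still holding the handle. Leave the pill case, the pill crusher and the tumbler where they stand.

Things in the scene. Friction and masses are not known exactly. Their poses are not given: they have to be found in the camera images.
- ramekin_a_mid (a point): centre (half-way up, on the axis) of one of two identical open white ceramic ramekins: straight-sided, 58 mm outside diameter, 42 mm high, wall 4 mm, 0.11 kg; loose, standing upright on the table; z up
- ramekin_b_mid (a point): the same for the other ramekin
- tray_floor (a point): centre of the upper face of the steel tray's floor, 3 mm above the table. The tray is fixed, 240 mm long (along its own x) and 140 mm wide (its y) outside, with walls 3 mm thick standing 12 mm above the table. The row runs along x through this point (y = 0)
- medbox: grey plastic medicine box, fixed, 150 mm (its x) by 220 mm (its y) by 90 mm high; origin at the centre of its underside, z up, its own -x side is the front, with the handle; the lid's hinge runs along y at the top of its +x side
- lid_handle (a point): centre of the lid's black handle: a round bar 18 mm in diameter and 30 mm long lying along the box's y, 45 mm in front of the lid's front edge, joined to it by a 12 mm wide, 6 mm thick stem in the middle; nothing lies beside or under it. It can be pinched from above across its two flat ends (30 mm apart) and then pivots between the fingers as the lid swings. Lid shut: 93 mm above the table. It turns with the lid
- lid_hinge (a point): point on the lid's hinge axis, midway along it, 90 mm above the table; the hinge axis is the box's y. The handle centre moves on a circle of 195 mm radius about it (with the lid shut it lies 195 mm towards the box's -x and 3 mm up)
- lid (a joint): opening angle of the lid in rad, 0 shut (starts so), growing as the handle rises, stop at 1.45. Steel lid 150 by 220 by 6 mm, 0.9 kg, with a lifting spring: balance point at 0.785 (45 degrees). Below it the lid falls shut by itself, above it the spring swings it open; force needed at the handle under 2 N throughout
- pill_case: purple weekly pill case, 46 by 210 by 26 mm, loose, origin at the centre of its underside; bystander
- crusher: clear acrylic pill crusher, 54 mm across the foot, 96 mm high, with a bar handle on top 62 mm long, loose, origin at the centre of its underside; bystander
- tumbler: white plastic tumbler, 66 mm across, 100 mm high, loose, origin at the centre of its underside; bystander
Mind the look-alikes: they are no part of the job. Leave any blue or pink look-alike of the part that bears ramekin_b_mid alone. Leave any blue look-alike of the part that bears ramekin_a_mid alone.

How it is judged:
By the outcome, as a careful person would: the job done as asked, in the order asked, and still so for the second after the job is handed in, while the arm keeps its last pose, push and grip.
It also fails if it takes over 64 s, if anything falls off the work surface, if the arm or the gripper's body presses on something with over 40 N, if the wrist force passes 120 N, or if a joint passes its speed limit or range.

### The arm

A 6-joint arm with a two-finger parallel gripper is mounted at the origin on the work surface. World frame = base frame: x ahead of the robot, y to its left, z up, the work surface at z = 0. Lengths are in mm, angles in rad, forces in N, time in s.
With the tool pointing down it reaches from about 275 to 825 mm from the base axis. Payload 4.9 kg.
Tool frame: the origin (TCP) lies at the very end of the fingers, on their centre line; the grasp point (between the pads) lies 19 mm behind it; z points along the fingers, y is the direction in which the jaws open and shut (so a half turn about z gives the same grasp; the last joint's range is limited). The gripper opens to 85 mm and grips with 20 to 120 N. Pads are 22 mm wide; open, the fingers measure 114 mm over their backs; the gripper's body (76 mm by 85 mm) begins 54 mm behind the grasp point. The pads swing forward as they close: fully open they stand 13 mm farther back than shut.
Start: joints at [1.202, 0.326, -0.193, 1.052, 0, 1.437], TCP at [127.95, 534.927, 209.181] pointing down, gripper open.
Joint ranges: [-2.65, 2.65], [-0.97, 1.79], [-1.3, 1.35], [-1.93, 2.1], [-1.47, 1.37], [-3.14, 3.14]. Speed limits (rad/s): [2.57, 2.57, 3.14, 3.14, 3.14, 3.14].

### API

Orientations are given as [roll, pitch, yaw] about the fixed x, y, z axes, in that order (R = Rz(yaw) Ry(pitch) Rx(roll)).
In Python, from bench import bot, solve_ik, imaging gives the robot as it stands. Calls block until the motion is done:
- bot.move_ptp(position, orientation): joint-space move of the TCP to a pose.
- bot.movel(position, rot=None, max_speed=150, threshold=None): straight line of the TCP; rot=None keeps the orientation; max_speed is the mean speed in mm/s. With threshold (N) it stops when the force on the tool has changed by that much, and returns True; else False.
- bot.move_j(angles): joint-space move.
- bot.grip(opening, effort=None): opening from 0.0 (shut) to 1.0 (fully open); effort is the grip in N (None keeps the last); returns when the fingers have stopped.
- bot.dwell(seconds).
- solve_ik(position, orientation): joint angles nearest the present ones, or None.
- bot.get_state(): the state.
- imaging.capture(name): name is "scene" or "top" or "wrist"; returns the picture (420x560x3 uint8, blue, green, red); there is no depth.
- imaging.camera_model(name): a dict with "K" (3x3 intrinsics, pixels), "position" and "rotation" of the camera in the world. Camera axes: x right, y up, looking along -z (the intrinsics and any distortion apply to the point x, -y, -z); pixel columns grow to the right and rows downward; lengths in mm; the calibration is good to about 2 mm. A picture is of the moment at which its call begins: read the wrist's pose just before it. camera_model takes no time and is no camera call; for the wrist camera it gives the pose at the moment of the call.
A pose or a line that the arm cannot do raises bot.IKError and nothing moves.
- bot.sign_off(): hands the job in, once; it reports no verdict.
The state is a dict: "t": time; "qpos": joint angles; "joint_velocities": joint speeds; "effort": joint torques, N m; "tcp_pos": TCP position; "orientation": TCP orientation; "contact_force": force on the tool from outside, world axes, zero at the start; "wrist_torque": the same for the moment, N m; "opening": opening from 0.0 (shut) to 1.0 (fully open).
Only numpy, scipy, OpenCV 4.12 (cv2) and the standard library are available. Lean on these libraries where they do the work, as an engineer would, in place of code of your own. Each camera call takes 0.05 s, during which the arm holds its last target.

## Working session

There is one attempt and no reset: what is moved stays moved. The work goes in short steps, each a Python script; the robot and the scene stay as the last script left them, time stands still between calls to the robot, and variables do not carry over. Pictures are saved under pics/ and viewed, and the job is handed in when it is done.

```bash
ls; mkdir -p pics; python3 - <<'E'
from bench import bot, solve_ik, imaging
import cv2
for n in ("scene","top","wrist"):
    m=imaging.camera_model(n);print(n,m)
    im=imaging.capture(n);cv2.imwrite(f"pics/{n}0.png",im)
print(bot.get_state())
E
```

```text
pics
scene {'K': array([[394.74539812,   0.        , 273.60901587],
       [  0.        , 394.74539812, 203.30075485],
       [  0.        ,   0.        ,   1.        ]]), 'position': array([1070.01424137, -466.76680169,  783.06110946]), 'rotation': array([ 0.80246125, -0.01255887,  0.80904402])}
top {'K': array([[398.38127138,   0.        , 273.97433073],
       [  0.        , 398.38127138, 211.72664702],
       [  0.        ,   0.        ,   1.        ]]), 'position': array([ 511.21145997,   46.83443619, 1135.17503409]), 'rotation': array([ 5.47400111e-02,  8.75996515e-04, -1.59206722e+00])}
wrist {'K': array([[309.29691636,   0.        , 282.12557534],
       [  0.        , 309.29691636, 210.76899979],
       [  0.        ,   0.        ,   1.        ]]), 'position': array([ 57.29295168, 551.21961449, 372.53888246]), 'rotation': array([-2.87780051e-01,  8.96492193e-04,  1.33603678e+00])}
{'t': 0.15, 'qpos': array([ 1.20181082e+00,  3.26776014e-01, -1.93341970e-01,  1.05200632e+00,
       -1.09306972e-05,  1.43663743e+00]), 'joint_velocities': array([-2.83238956e-04, -1.95821581e-03,  4.51745939e-03,  2.70947010e-04,
        4.21198344e-05,  5.34079649e-04]), 'effort': array([ 2.32345701e-03, -4.43704391e+01,  2.62664956e+01,  1.04180351e-02,
       -9.45180744e-06, -2.59456456e-06]), 'tcp_pos': array([127.77107523, 534.47205671, 208.58507844]), 'orientation': array([-3.14027515e+00, -1.66793759e-04,  2.90676594e+00]), 'contact_force': array([ 0.71113404,  0.05531968, -0.26467149]), 'wrist_torque': array([ 0.02368765, -0.0150644 , -0.01607343]), 'opening': 1.0015062205252814}
```

View pics/top0.png

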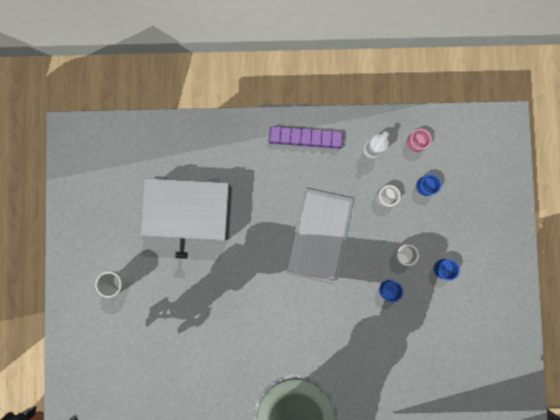

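View pics/scene0.png

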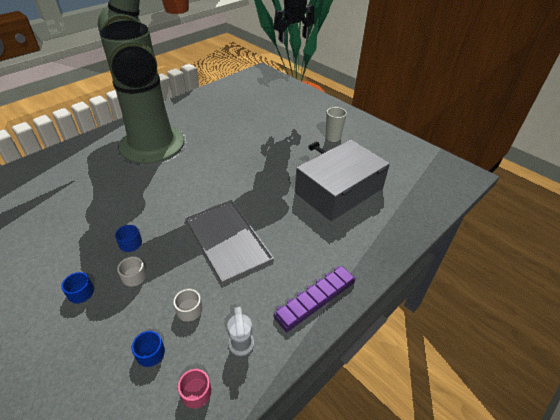

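View pics/wrist0.png

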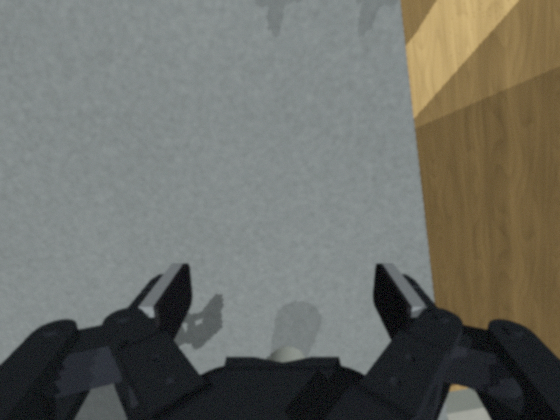

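```bash
cat > h.py <<'E'
import numpy as np, cv2
from scipy.spatial.transform import Rotation as R
from bench import bot, solve_ik, imaging
def ray(m,u,v):
    K=m['K'];d=np.array([(u-K[0,2])/K[0,0],-(v-K[1,2])/K[1,1],-1.0])
    return m['position'], R.from_euler('xyz',m['rotation']).as_matrix()@d
def atz(m,u,v,z):
    p,d=ray(m,u,v);return p+d*(z-p[2])/d[2]
def proj(m,P):
    c=R.from_euler('xyz',m['rotation']).as_matrix().T@(np.asarray(P,float)-m['position'])
    K=m['K'];return np.array([K[0,2]+K[0,0]*c[0]/-c[2],K[1,2]-K[1,1]*c[1]/-c[2]])
E
python3 - <<'E'
from h import *
t=cv2.imread('pics/top0.png')
def crop(x,y,w,h,s,n): cv2.imwrite(n,cv2.resize(t[y:y+h,x:x+w],None,fx=s,fy=s,interpolation=cv2.INTER_CUBIC))
crop(340,120,130,195//1,3,'pics/c1.png' ) if 0 else crop(340,120,130,100,6,'pics/c1.png')
crop(340,215,130,100,6,'pics/c1b.png')
crop(270,175,130,120//1-20,6,'pics/c2.png')
crop(280,180,80,110,5,'pics/c2.png')
crop(90,170,150,130,5,'pics/c3.png')
m=imaging.camera_model('top')
for n,u,v,z in [('ra',389,196,42),('rb',408,255,42),('tray',322,235,3),('handle',182,248,93),('tumb',108,285,100)]: print(n,atz(m,u,v,z).round(1))
print(proj(m,[0,0,0]))
E
```

```text
ra [ 607.7 -271.    42. ]
rb [ 445.  -316.9   42. ]
tray [504.2 -88.3   3. ]
handle [478.7 288.3  93. ]
tumb [388.  478.2 100. ]
[295.12422893 417.65016304]
```

View pics/c1.png

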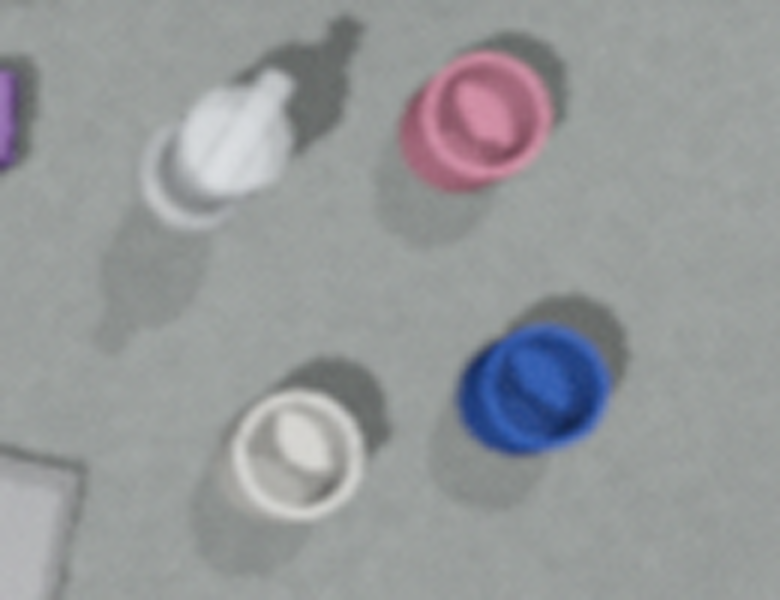

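View pics/c1b.png

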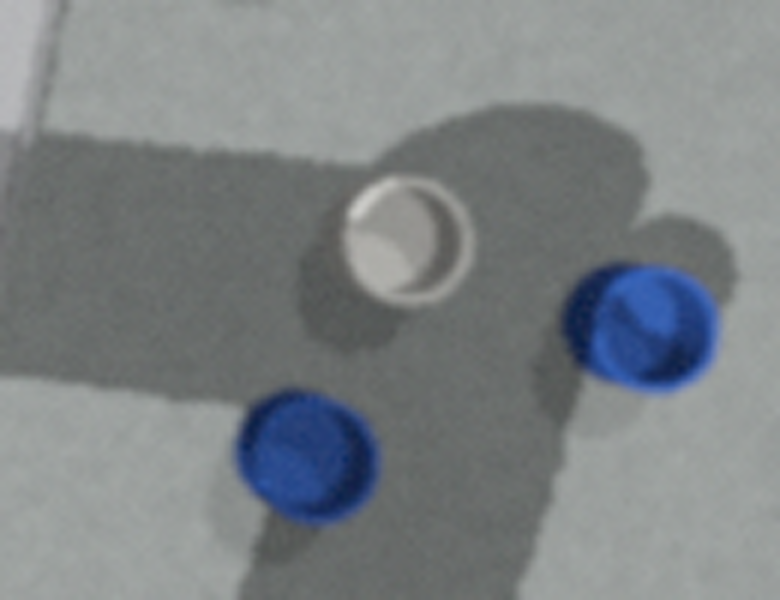

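View pics/c2.png

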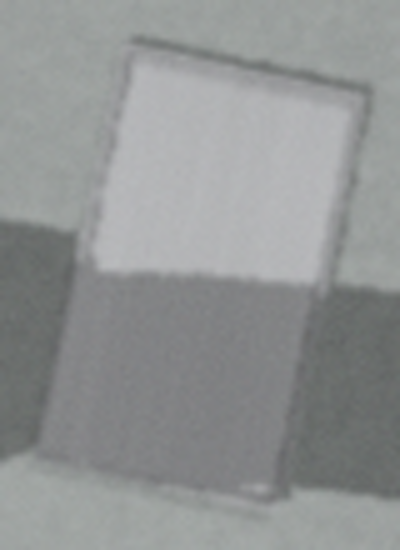

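View pics/c3.png

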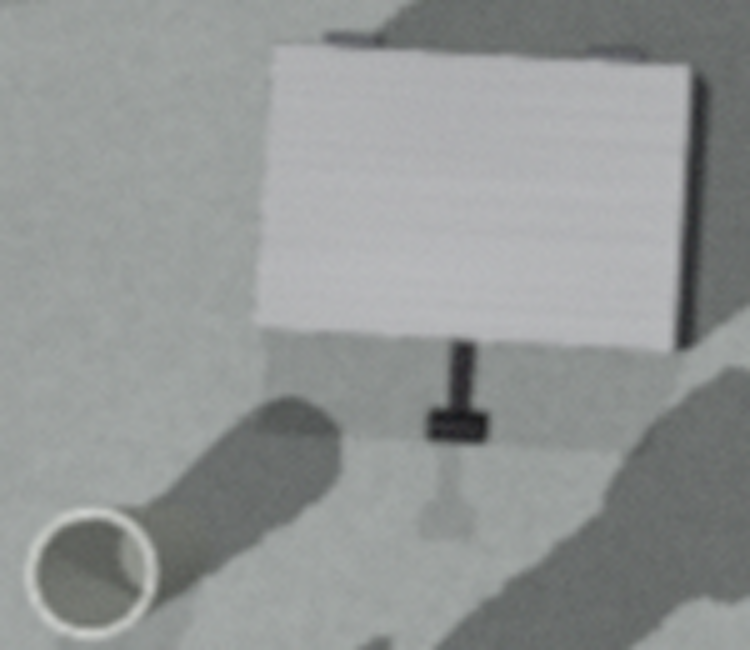

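```bash
python3 - <<'E'
from h import *
t=cv2.imread('pics/scene0.png')
def crop(x,y,w,h,s,n): cv2.imwrite(n,cv2.resize(t[y:y+h,x:x+w],None,fx=s,fy=s,interpolation=cv2.INTER_CUBIC))
crop(110,190,170,130,4.5,'pics/s1.png')
crop(285,90,120,130,4.5,'pics/s2.png')
m=imaging.camera_model('top')
f=lambda x,y,s,ox,oy:((x+.5)/s-.5+ox,(y+.5)/s-.5+oy)
A=atz(m,*f(298,455,6,340,120),42);B=atz(m,*f(408,241,6,340,215),42);print('A',A,'B',B)
c=[atz(m,*f(x,y,5,280,180),12)[:2] for x,y in [(133,38),(370,88),(288,497),(38,458)]]
print(np.round(c,1),[np.linalg.norm(c[i]-c[(i+1)%4]).round(1) for i in range(4)],np.mean(c,axis=0))
for a,b in((3,0),(2,1)): d=c[b]-c[a];print('ang',np.arctan2(d[1],d[0]))
for a,b in((0,1),(3,2)): d=c[b]-c[a];print('ang w',np.arctan2(d[1],d[0])+np.pi/2)
L=[atz(m,*f(x,y,5,90,170),96)[:2] for x,y in [(274,44),(692,66),(676,350),(258,325)]]
print(np.round(L,1),[np.linalg.norm(L[i]-L[(i+1)%4]).round(1) for i in range(4)],np.mean(L,axis=0))
for a,b in((3,0),(2,1)): d=L[b]-L[a];print('ang',np.arctan2(d[1],d[0]))
for a,b in((0,1),(3,2)): d=L[b]-L[a];print('ang w',np.arctan2(d[1],d[0])+np.pi/2)
print('handle',atz(m,*f(458,425,5,90,170),95))
print('tumb',atz(m,*f(92,573,5,90,170),100))
s=imaging.camera_model('scene')
print('scene proj',[proj(s,[*p[:2],42]).round(1) for p in (A,B)],[proj(s,[*p,12]).round(1) for p in c],[proj(s,[*p,96]).round(1) for p in L])
E
```

```text
A [ 609.32084264 -271.79431938   42.        ] B [ 445.68484964 -315.80852085   42.        ]
[[ 640.4  -46.2]
 [ 609.1 -179.6]
 [ 380.6 -126.3]
 [ 405.2   13. ]] [np.float64(136.9), np.float64(234.7), np.float64(141.5), np.float64(242.5)] [508.81550299 -84.76903397]
ang -0.24686880553109267
ang -0.22892472326030028
ang w -0.2304826530090378
ang w -0.1749810892371162
[[663.  384.7]
 [646.7 165.5]
 [498.2 176. ]
 [515.9 393.6]] [np.float64(219.9), np.float64(148.8), np.float64(218.3), np.float64(147.4)] [580.95904573 279.96741026]
ang -0.06006093744316115
ang -0.07095115561837485
ang w -0.07423138421725772
ang w -0.08082621673404411
handle [461.73851461 290.07739905  95.        ]
tumb [390.0147353  478.23220529 100.        ]
scene proj [array([187.1, 299. ]), array([130.4, 265.4])] [array([272.8, 259. ]), array([222. , 282.4]), array([184.7, 219. ]), array([230.8, 199.4])] [array([389.3, 162.2]), array([334.7, 195.3]), array([295.9, 166.8]), array([350.1, 138.8])]
```

View pics/s1.png

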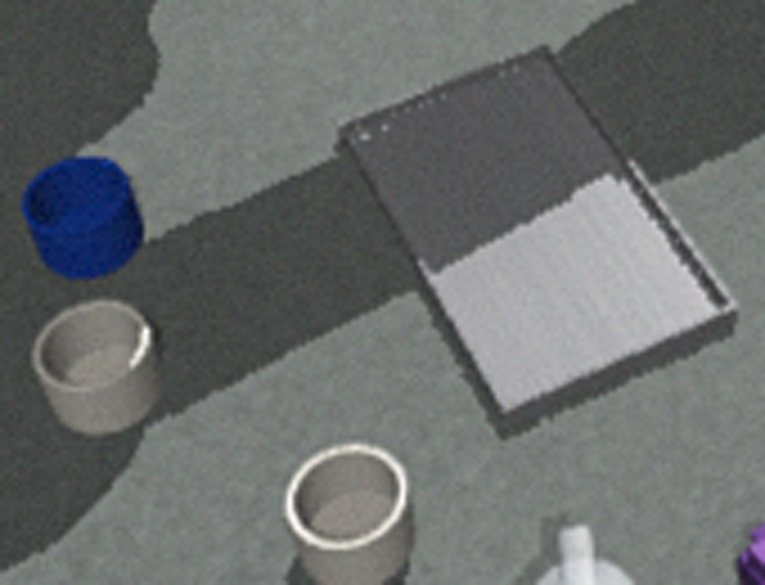

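View pics/s2.png

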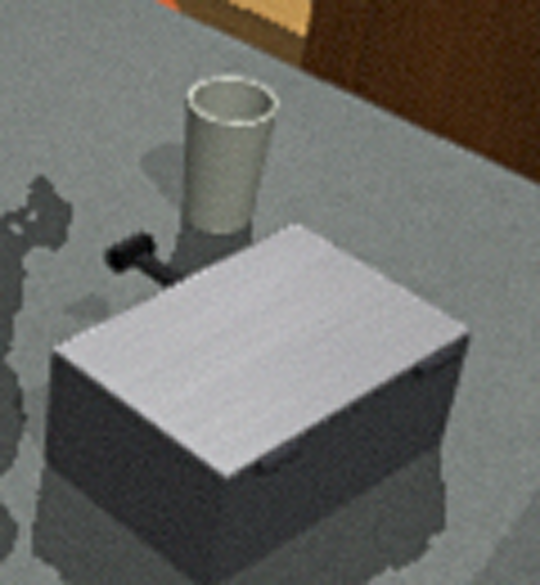

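```bash
cat >> h.py <<'E'
A=np.array([609.3,-271.8]);B=np.array([445.7,-315.8])
TC=np.array([508.8,-84.8]);TY=-0.225
H0=np.array([461.5,289.3]);BY=-0.072
pi=np.pi
def tray(x,y=0): return TC+np.array([np.cos(TY)*x-np.sin(TY)*y,np.sin(TY)*x+np.cos(TY)*y])
E
python3 - <<'E'
from h import *
from scipy.optimize import least_squares
c=np.array([[640.4,-46.2],[609.1,-179.6],[380.6,-126.3],[405.2,13.]])
q=np.array([[120,70],[120,-70],[-120,-70],[-120,70]])
def f(p):
    C,S=np.cos(p[2]),np.sin(p[2]);return (q@np.array([[C,S],[-S,C]])+p[:2]-c).ravel()
r=least_squares(f,[509,-85,-.22]);print(r.x,r.fun.round(1))
for n,p,z in (('A',A,100),('A',A,6),('B',B,6),('T',tray(38),9),('T',tray(-38),9)):
  for yaw in (TY,TY+pi):
    print(n,yaw,solve_ik([*p,z],[pi,0,yaw]))
for z in (93,260): 
  for yaw in (BY,BY+pi): print('H',yaw,solve_ik([*H0,z],[pi,0,yaw]))
m=imaging.camera_model('top')
for u,v in((391,291),(447,269),(429,184)): print('blue',atz(m,u,v,42).round())
E
```

```text
[ 5.08825000e+02 -8.47750000e+01 -2.28918464e-01] [ 1.2  2.4  0.7 -0.6 -4.5  0.6  2.6 -2.4]
A -0.225 [-0.53013497  0.62224437 -0.00385732  0.94469464  0.          2.83645769]
A 2.916592653589793 [-0.53013497  0.62224437 -0.00385732  0.94469464  0.         -0.30513497]
A -0.225 [-0.53013497  0.7178049  -0.09225071  0.76074072  0.          2.83645769]
A 2.916592653589793 [-0.53013497  0.7178049  -0.09225071  0.76074072  0.         -0.30513497]
B -0.225 [-0.75159047  0.53944066 -0.4489281   0.58242757  0.          2.61500218]
B 2.916592653589793 [-0.75159047  0.53944066 -0.4489281   0.58242757  0.         -0.52659047]
T -0.225 [-0.30255863  0.54564838 -0.42610286  0.59904509  0.          3.06403402]
T 2.916592653589793 [-0.30255863  0.54564838 -0.42610286  0.59904509  0.         -0.07755863]
T -0.225 [-0.31501757  0.44025606 -0.62717086  0.50336941  0.          3.05157508]
T 2.916592653589793 [-0.31501757  0.44025606 -0.62717086  0.50336941  0.         -0.09001757]
H -0.072 [ 0.42440239  0.4224885  -0.37115512  0.77715271  0.         -2.64519027]
H 3.069592653589793 [ 0.42440239  0.4224885  -0.37115512  0.77715271  0.          0.49640239]
H -0.072 [ 0.42440239  0.28809812 -0.11481614  1.16788207  0.         -2.64519027]
H 3.069592653589793 [ 0.42440239  0.28809812 -0.11481614  1.16788207  0.          0.49640239]
blue [ 349. -267.   42.]
blue [ 405. -422.   42.]
blue [ 639. -383.   42.]
```

```bash
python3 - <<'E'
from h import *
bot.move_ptp([*tray(10),260],[pi,0,TY+pi])
s=bot.get_state();m=imaging.camera_model('wrist');im=imaging.capture('wrist')
cv2.imwrite('pics/w1.png',im);np.save('w1.npy',m,allow_pickle=True)
print(s['t'],s['tcp_pos'],m['position'],m['rotation'])
for x,y in((120,70),(120,-70),(-120,-70),(-120,70)): print(proj(m,[*tray(x,y),12]).round(1))
E
```

```text
2.75 [518.59234374 -86.23564635 259.94733666] [447.89210054 -70.47861461 424.01143081] [-2.87881763e-01 -8.79459728e-04  1.34708575e+00]
[329.9 251. ]
[233.  250.9]
[224.4  70.2]
[338.7  70.4]
```

View pics/w1.png

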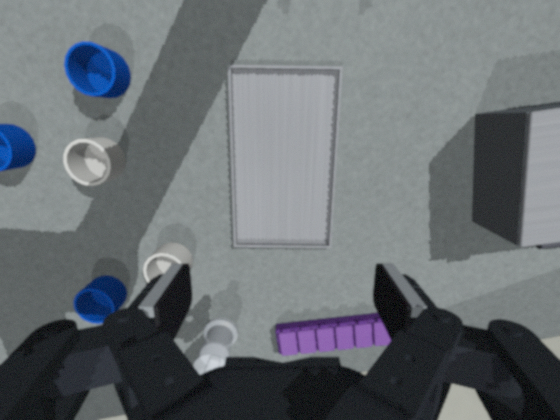

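```bash
python3 - <<'E'
from h import *
t=cv2.imread('pics/w1.png')
def crop(x,y,w,h,s,n): cv2.imwrite(n,cv2.resize(t[y:y+h,x:x+w],None,fx=s,fy=s,interpolation=cv2.INTER_CUBIC))
a=[cv2.resize(t[y:y+40,x:x+50],None,fx=8,fy=8,interpolation=cv2.INTER_CUBIC) for x,y in((210,50),(310,50),(210,225),(310,225))]
cv2.imwrite('pics/w1c.png',np.vstack([np.hstack(a[:2]),np.hstack(a[2:])])[:600])
E
```

```text
(no output)
```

View pics/w1c.png

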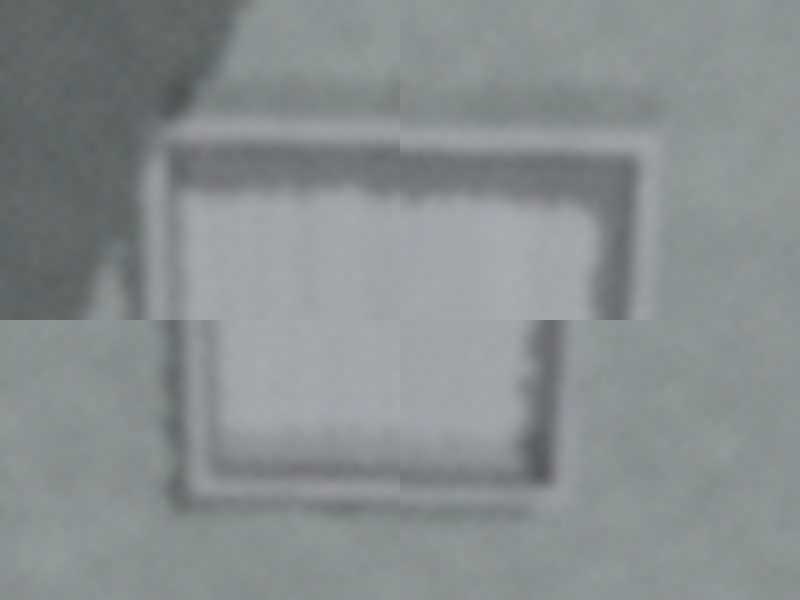

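```bash
python3 - <<'E'
from h import *
from scipy.optimize import least_squares
m=np.load('w1.npy',allow_pickle=True).item()
c=np.array([atz(m,*p,12)[:2] for p in ((330.1,246.6),(233.1,247.1),(228.1,65.6),(341.4,66.4))])
q=np.array([[120,70],[120,-70],[-120,-70],[-120,70]])
def f(p):
    C,S=np.cos(p[2]),np.sin(p[2]);return (q@np.array([[C,S],[-S,C]])+p[:2]-c).ravel()
r=least_squares(f,[509,-85,-.22]);print(r.x,r.fun.round(1),c.round(1))
# ramekin rims, box corner
for n,p,z in(('B rim',(88,162),42),):print(n,atz(m,*p,z))
print(proj(m,[*A,42]),proj(m,[*B,42]))
E
```

```text
[ 5.03789719e+02 -8.15569306e+01 -2.36367627e-01] [ 2.2  0.2 -0.4  0.4 -1.5 -1.  -0.3  0.5] [[ 634.7  -41.8]
 [ 604.4 -178.1]
 [ 372.3 -120.5]
 [ 403.8   14.1]]
B rim [ 444.23299146 -314.17239491   42.        ]
[164.66997104 273.07272778] [ 87.2343295  163.46000476]
```

```bash
python3 - <<'E'
from h import *
from scipy.optimize import least_squares
ms=[(imaging.camera_model('scene'),[(273.6,258.1),(221.5,281.3),(185.9,218.6),(230.9,200.2)]),
(np.load('w1.npy',allow_pickle=True).item(),[(330.1,246.6),(233.1,247.1),(228.1,65.6),(341.4,66.4)]),
(imaging.camera_model('top'),[((x+.5)/5-.5+280,(y+.5)/5-.5+180) for x,y in [(133,38),(370,88),(288,497),(38,458)]])]
q=np.array([[120,70],[120,-70],[-120,-70],[-120,70]])
P=lambda p:[[*(p[:2]+np.array([[np.cos(p[2]),-np.sin(p[2])],[np.sin(p[2]),np.cos(p[2])]])@a),12] for a in q]
g=lambda p,ms:np.concatenate([(proj(m,X)-u)*2 for m,us in ms for X,u in zip(P(p),us)])
for k in ([0],[1],[2],[0,1,2]):
    r=least_squares(lambda p:g(p,[ms[i] for i in k]),[509,-85,-.22],x_scale=[1,1,.01]);print(k,r.x.round(3),np.abs(r.fun/2).max())
E
```

```text
[0] [ 5.07925e+02 -8.29030e+01 -2.36000e-01] 1.3689230961057888
[1] [ 5.04096e+02 -8.15100e+01 -2.37000e-01] 1.5111767818604562
[2] [ 5.08841e+02 -8.47540e+01 -2.29000e-01] 1.6182394157568183
[0, 1, 2] [ 5.05276e+02 -8.21060e+01 -2.35000e-01] 3.026542709280932
```

```bash
cat >> h.py <<'E'
TC=np.array([506.5,-83.0]);TY=-0.235
A=np.array([608.7,-271.2]);B=np.array([445.0,-315.2])
O=[pi,0,TY+pi]
E
python3 - <<'E'
from h import *
bot.grip(0.95,30)
bot.move_ptp([*A,100],O)
hit=bot.movel([*A,6],max_speed=120,threshold=8)
print(hit,bot.get_state()['tcp_pos'])
if not hit:
    bot.grip(0.0,30)
    s=bot.get_state();print(s['t'],s['opening'],s['contact_force'],s['tcp_pos'])
    cv2.imwrite('pics/w2.png',imaging.capture('wrist'))
E
```

```text
False [ 609.45587013 -271.49744732    6.98343876]
5.3333 0.6513030284122387 [-0.61400181  1.18494031  5.70273889] [ 609.5009042  -271.73321624    7.29508544]
```

View pics/w2.png

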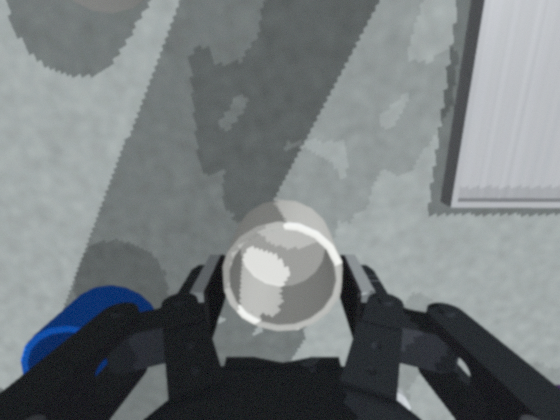

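```bash
python3 - <<'E'
from h import *
bot.movel([*A,75],max_speed=150)
s=bot.get_state();print(s['opening'],s['contact_force'],s['tcp_pos'])
p=tray(38)
bot.movel([*p,75],rot=O,max_speed=180)
s=bot.get_state();print(s['opening'],s['contact_force'],s['tcp_pos'],p)
cv2.imwrite('pics/w3.png',imaging.capture('wrist'))
bot.movel([*p,22],max_speed=100)
h=bot.movel([*p,8],max_speed=25,threshold=3)
s=bot.get_state();print(h,s['t'],s['opening'],s['contact_force'],s['tcp_pos'])
E
```

```text
0.6513501920569427 [ 0.0149524   0.14445435 -1.85434404] [ 608.20868138 -270.90787908   74.32050008]
0.6491599945707842 [ 0.17249321  0.43698925 -0.34758878] [544.13267246 -92.79537981  75.05015425] [543.45554497 -91.84803345]
True 8.425 0.6508174871642103 [-1.21620614 -0.56980986  4.52791512] [543.58701728 -91.75257577  10.20459943]
```

View pics/w3.png

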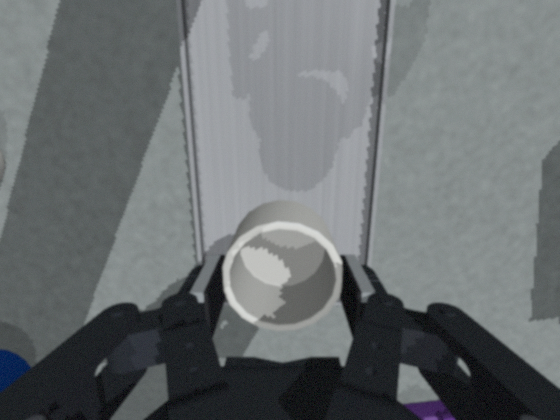

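```bash
python3 - <<'E'
from h import *
p=tray(38)
bot.grip(0.9)
bot.movel([*p,75],max_speed=150)
bot.move_ptp([*B,90],O)
h=bot.movel([*B,6],max_speed=120,threshold=8)
print(h)
if not h:
    bot.grip(0.0,30)
    s=bot.get_state();print(s['t'],s['opening'],s['contact_force'],s['tcp_pos'])
    bot.movel([*B,75],max_speed=150)
    p=tray(-38)
    bot.movel([*p,75],rot=O,max_speed=180)
    s=bot.get_state();print(s['opening'],s['contact_force'],s['tcp_pos'],p)
    m=imaging.camera_model('wrist');np.save('w4.npy',m,allow_pickle=True)
    cv2.imwrite('pics/w4.png',imaging.capture('wrist'));cv2.imwrite('pics/top4.png',imaging.capture('top'))
E
```

```text
False
11.4917 0.6516732042678681 [-0.06208894  0.8491022   5.44265207] [ 445.72736492 -315.89618875    7.39631099]
0.654564838810647 [ 0.4332501   0.3217037  -0.51632978] [469.59278624 -74.75695435  74.96794228] [469.54445503 -74.15196655]
```

View pics/w4.png

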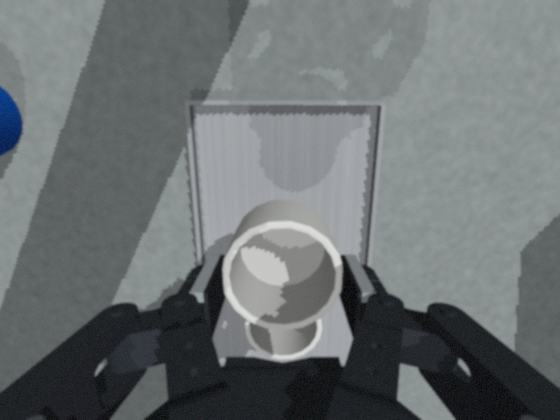

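View pics/top4.png

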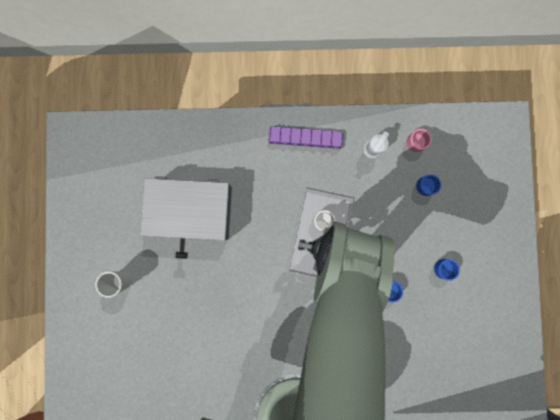

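```bash
python3 - <<'E'
from h import *
p=tray(-38)
bot.movel([*p,22],max_speed=100)
h=bot.movel([*p,8],max_speed=25,threshold=3)
s=bot.get_state();print(h,s['t'],s['opening'],s['contact_force'],s['tcp_pos'])
bot.grip(0.9)
bot.movel([*p,75],max_speed=150)
bot.movel([*tray(-10),220],max_speed=250)
s=bot.get_state();m=imaging.camera_model('wrist');np.save('w5.npy',m,allow_pickle=True)
im=imaging.capture('wrist');cv2.imwrite('pics/w5.png',im)
print(s['t'])
cv2.imwrite('pics/w5c.png',cv2.resize(im[60:260,180:400],None,fx=3,fy=3,interpolation=cv2.INTER_CUBIC))
E
```

```text
True 14.875 0.6490722437991845 [-0.68544697 -0.11747985  6.45008407] [469.73069904 -74.19045811  10.37913013]
16.5417
```

View pics/w5.png

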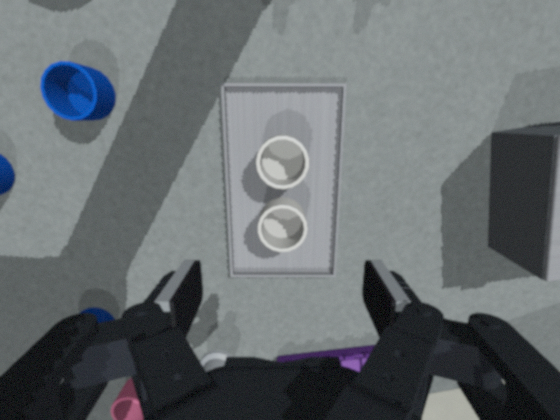

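View pics/w5c.png

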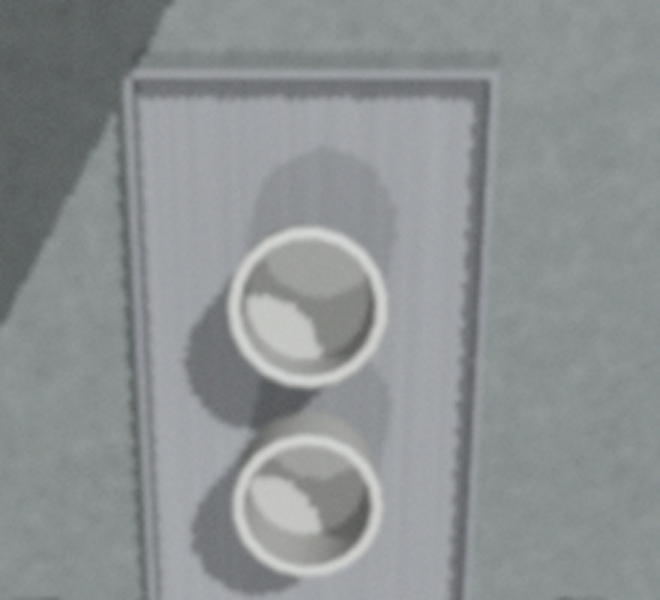

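```bash
python3 - <<'E'
from h import *
OB=[pi,0,BY+pi]
bot.move_ptp([*H0,190],OB)
bot.grip(0.75,25)
s=bot.get_state();m=imaging.camera_model('wrist');np.save('w6.npy',m,allow_pickle=True)
im=imaging.capture('wrist');cv2.imwrite('pics/w6.png',im)
print(s['t'],s['tcp_pos'],s['contact_force'],s['opening'],proj(m,[*H0,93]))
E
```

```text
18.2667 [462.01676351 288.56796335 190.1370775 ] [ 0.25310715 -0.69410645 -0.72930248] 0.7496654129824292 [283.00069805 204.81091801]
```

View pics/w6.png

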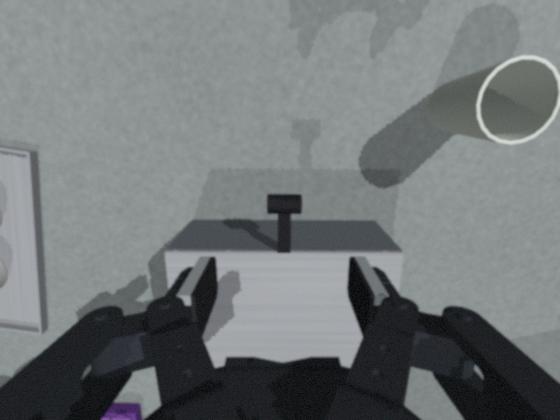

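```bash
cat >> h.py <<'E'
OB=[pi,0,BY+pi]
H0=np.array([461.8,289.6])
E
python3 - <<'E'
from h import *
h=bot.movel([*H0,73],max_speed=90,threshold=8)
s=bot.get_state();print(h,s['tcp_pos'],s['contact_force'])
if not h:
    bot.grip(0.0,25)
    s=bot.get_state();print(s['t'],s['tcp_pos'],s['contact_force'],s['opening'])
    im=imaging.capture('wrist');cv2.imwrite('pics/w7.png',im)
E
```

```text
False [462.29719415 289.82184279  73.59734275] [0.49440742 0.10665213 0.08387806]
20.1667 [462.05521516 290.14150857  73.43850971] [-0.85775428  1.53563442  2.20688973] 0.33970958268730966
```

View pics/w7.png

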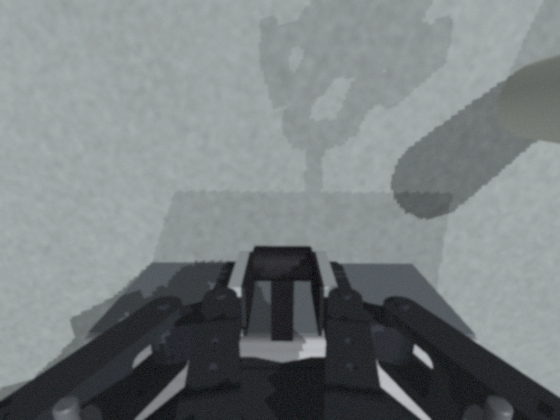

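```bash
cat >> h.py <<'E'
def lidp(deg):
    a=np.radians(deg)+np.arctan2(3,195);r=np.hypot(195,3)
    dx=195-r*np.cos(a);dz=r*np.sin(a)-3
    return [H0[0]+dx*np.cos(BY),H0[1]+dx*np.sin(BY),73+dz]
def go(d,v=50):
    bot.movel(lidp(d),max_speed=v)
    s=bot.get_state();print(d,round(s['t'],2),(s['tcp_pos']-lidp(d)).round(1),s['contact_force'].round(1),round(s['opening'],3))
    return np.linalg.norm(s['contact_force'])
E
python3 - <<'E'
from h import *
for d in (4,8,12,16,20):
    if go(d)>12: break
cv2.imwrite('pics/w8.png',imaging.capture('wrist'));cv2.imwrite('pics/s8.png',imaging.capture('scene'))
E
```

```text
4 20.64 [0.7 0.5 0.4] [ 2.2  3.4 -3.1] 0.339
8 21.07 [0.8 0.4 0. ] [ 4.5  5.1 -3.3] 0.334
12 21.49 [ 0.9  0.4 -0.2] [ 4.7  4.6 -2.7] 0.336
16 21.92 [ 0.9  0.4 -0.2] [ 4.9  4.6 -3.4] 0.339
20 22.34 [ 0.8  0.4 -0.4] [ 4.2  5.  -3.2] 0.335
```

View pics/w8.png

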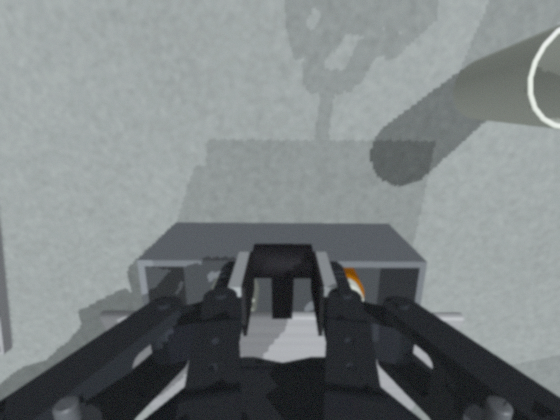

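View pics/s8.png

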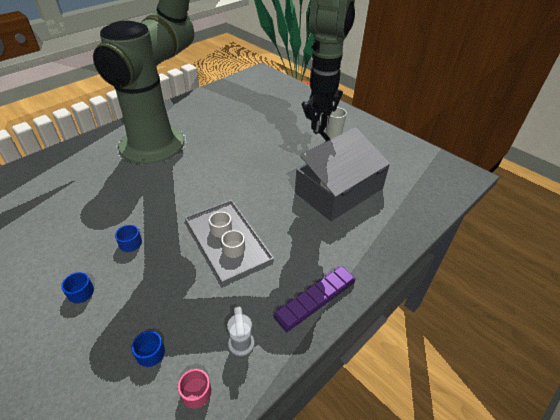

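```bash
python3 - <<'E'
from h import *
for d in (24,28,32,36,40,44,48,51,53.5):
    if go(d,45)>14: break
bot.dwell(0.3)
cv2.imwrite('pics/w9.png',imaging.capture('wrist'));cv2.imwrite('pics/s9.png',imaging.capture('scene'))
E
```

```text
24 22.89 [ 0.6  0.3 -0.5] [ 4.9  4.3 -3.5] 0.338
28 23.34 [ 0.4  0.3 -0.7] [ 4.4  4.5 -4. ] 0.337
32 23.79 [ 0.2  0.3 -0.8] [ 4.3  4.3 -3.9] 0.33
36 24.24 [-0.   0.2 -1. ] [ 3.7  4.9 -4.1] 0.333
40 24.69 [-0.3  0.2 -1.1] [ 3.3  4.7 -4.2] 0.335
44 25.14 [-0.4  0.1 -1.2] [ 3.   4.6 -3.6] 0.332
48 25.59 [-0.6  0.1 -1.1] [ 4.2  5.3 -4.2] 0.335
51 25.97 [-0.6  0.  -1. ] [ 3.5  4.4 -4.2] 0.331
53.5 26.31 [-0.6 -0.  -0.8] [ 2.5  4.  -4.3] 0.33
```

View pics/w9.png

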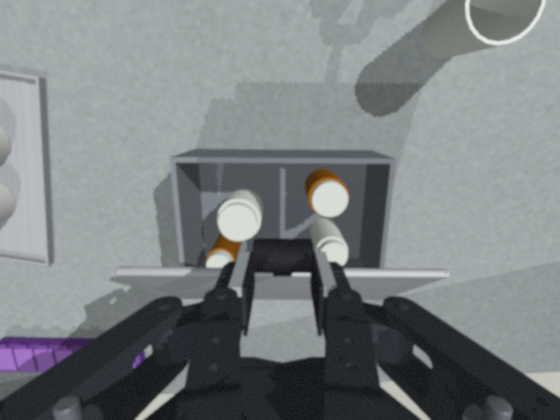

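View pics/s9.png

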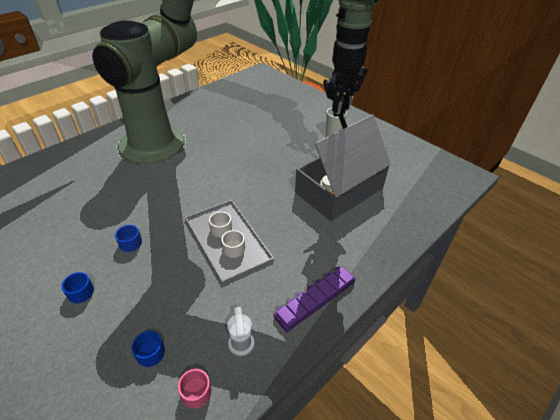

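```bash
cat > chk.py <<'E'
from h import *
def lidcorners(deg):
    a=np.radians(deg);c=np.array([581-.0,280.]);ex=np.array([np.cos(BY),np.sin(BY)]);ey=np.array([-ex[1],ex[0]])
    hx=H0+195*ex
    out=[]
    for y in(110,-110):
        # upper front edge: 150 from hinge, 6 above hinge plane
        x=-150*np.cos(a)+6*np.sin(a);z=90+150*np.sin(a)+6*np.cos(a)
        out.append([*(hx+x*ex+y*ey),z])
    return out
E
python3 - <<'E'
from chk import *
s=imaging.camera_model('scene');w=imaging.camera_model('wrist')
for d in(49,51,53.5,56,58): print(d,[proj(s,p).round(1) for p in lidcorners(d)],[proj(w,p).round(1) for p in lidcorners(d)])
im=cv2.imread('pics/s9.png');cv2.imwrite('pics/s9c.png',cv2.resize(im[95:215,285:405],None,fx=5,fy=5,interpolation=cv2.INTER_CUBIC))
E
```

```text
49 [array([371.3, 113.9]), array([313.5, 143. ])] [array([449.7, 266.5]), array([115.1, 266.5])]
51 [array([372.7, 113.5]), array([314.8, 142.7])] [array([451.3, 274.5]), array([113.5, 274.5])]
53.5 [array([374.5, 113.1]), array([316.4, 142.4])] [array([453.1, 284.8]), array([111.7, 284.8])]
56 [array([376.3, 112.8]), array([318.1, 142.2])] [array([454.7, 295.3]), array([110.1, 295.3])]
58 [array([377.8, 112.6]), array([319.5, 142.2])] [array([455.8, 303.9]), array([108.9, 303.9])]
```

View pics/s9c.png

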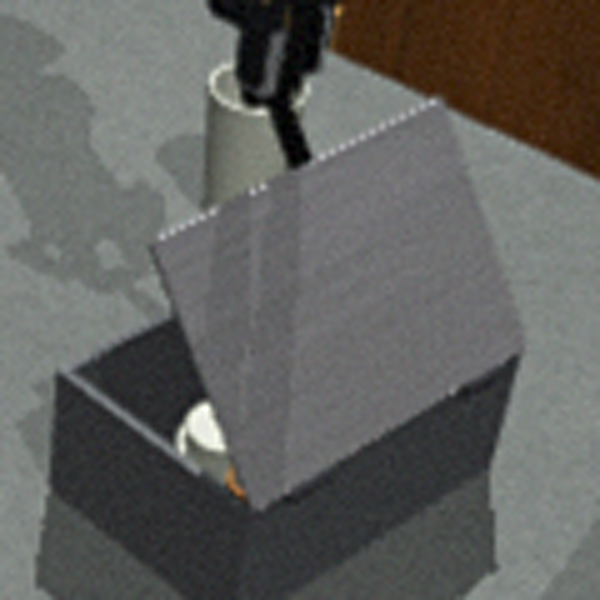

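```bash
python3 - <<'E'
from chk import *
go(56.3,35); bot.dwell(0.2)
cv2.imwrite('pics/w10.png',imaging.capture('wrist'));cv2.imwrite('pics/s10.png',imaging.capture('scene'))
w=imaging.camera_model('wrist');print([(d,proj(w,lidcorners(d)[0]).round(1)) for d in (51,53,55,57)])
a=cv2.resize(cv2.imread('pics/s10.png')[95:215,285:405],None,fx=4,fy=4,interpolation=cv2.INTER_CUBIC)
b=cv2.resize(cv2.imread('pics/w10.png')[220:340,380:460],None,fx=4,fy=4,interpolation=cv2.INTER_CUBIC)
cv2.imwrite('pics/m10.png',np.hstack([a,b]))
E
```

```text
56.3 27.13 [-0.1 -0.1 -0.3] [ 2.4  4.1 -4.6] 0.33
[(51, array([448.6, 258.6])), (53, array([450. , 266.5])), (55, array([451.3, 274.6])), (57, array([452.5, 282.9]))]
```

View pics/m10.png

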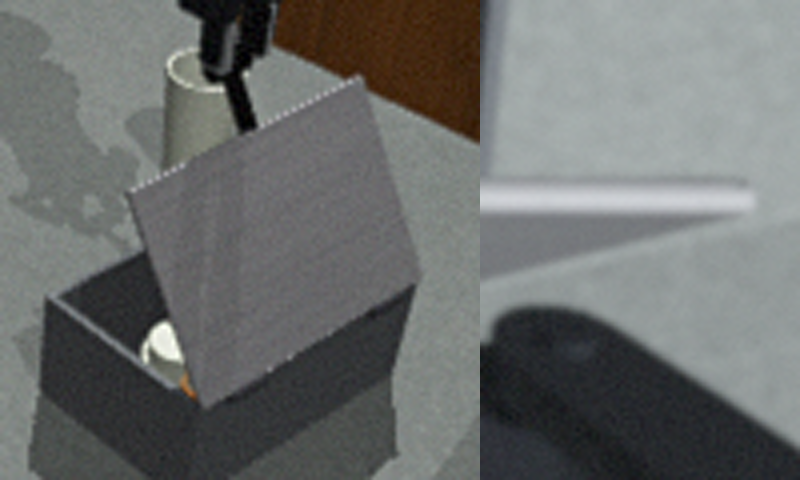

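```bash
python3 - <<'E'
from chk import *
for d in (53,49,45,42,39.2): go(d,35)
bot.dwell(0.4)
cv2.imwrite('pics/w11.png',imaging.capture('wrist'));cv2.imwrite('pics/s11.png',imaging.capture('scene'))
w=imaging.camera_model('wrist');s=imaging.camera_model('scene')
for d in (35,37,39,41): print(d,proj(w,lidcorners(d)[0]).round(1),[proj(s,p).round(1) for p in lidcorners(d)])
a=cv2.resize(cv2.imread('pics/s11.png')[95:215,285:405],None,fx=4,fy=4,interpolation=cv2.INTER_CUBIC)
b=cv2.resize(cv2.imread('pics/w11.png')[220:340,380:460],None,fx=4,fy=4,interpolation=cv2.INTER_CUBIC)
cv2.imwrite('pics/m11.png',np.hstack([a,b]))
E
```

```text
53 27.91 [-0.2 -0.  -0.4] [ 3.9  4.  -4.5] 0.333
49 28.45 [ 0.2  0.  -0.1] [ 3.4  3.4 -4.6] 0.333
45 28.99 [0.4 0.  0.1] [ 3.1  3.7 -3.5] 0.331
42 29.43 [0.3 0.1 0.1] [ 4.2  4.3 -3.2] 0.334
39.2 29.86 [-0.1  0.2 -0.1] [ 3.5  4.  -3.6] 0.33
35 [451.7 283.7] [array([362.7, 118.3]), array([305.8, 146.8])]
37 [454.3 291.5] [array([363.8, 117.5]), array([306.8, 146.1])]
39 [456.9 299.7] [array([364.9, 116.8]), array([307.8, 145.4])]
41 [459.3 308.2] [array([366.1, 116.1]), array([308.9, 144.8])]
```

View pics/m11.png

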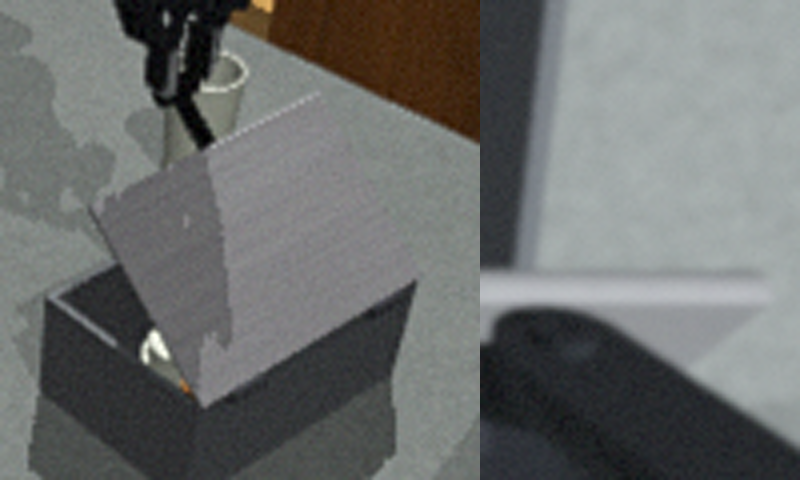

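View pics/w11.png

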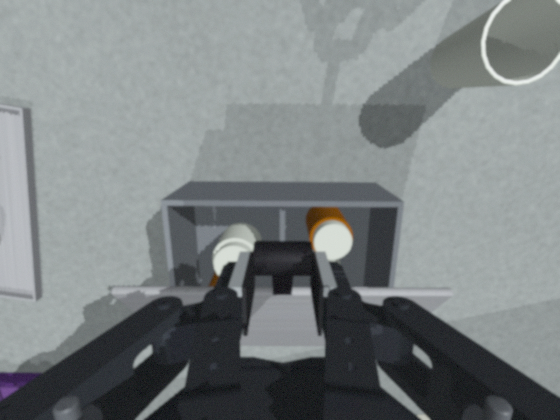

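```bash
python3 - <<'E'
from h import *
a=imaging.capture('top');cv2.imwrite('pics/top12.png',a)
s=bot.get_state();print(s['t'],s['tcp_pos']-lidp(39.2),np.abs(s['joint_velocities']).max(),s['opening'])
E
```

```text
30.4083 [-0.06251329  0.18360496 -0.01175538] 0.0015754175852268643 0.33033457948784684
```

View pics/top12.png

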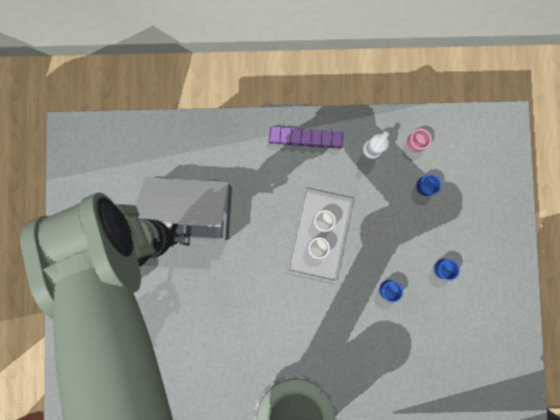

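View pics/s11.png

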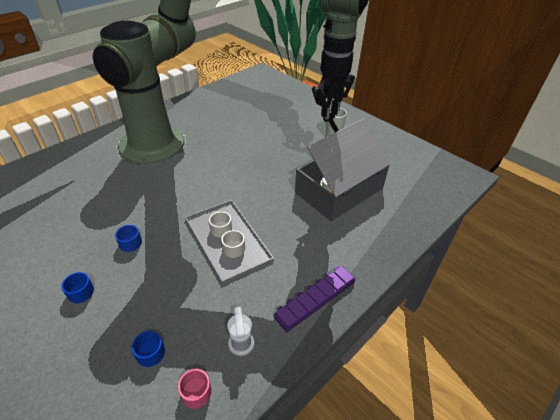

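The final pictures show both ramekins upright in the tray, at about (324,220) and (319,248) in the top view. The bystanders and look-alikes have not moved, and the lid is held still.

```bash
python3 - <<'E'
from bench import bot
print(bot.sign_off())
E
```

```text
the job is handed in; nothing more can be done
None
```

The job is done and handed in at about 30 s; sign-off gave no verdict.

- **Ramekins:** Both white ramekins stand upright in the tray and are released. They were placed for an 18 mm gap; the wrist picture shows them less than about 1 mm off the centre line.
- **Lid:** I lifted the lid by its handle to about 54.5 degrees, then eased it back. It is held still with the handle in the grip, at about 37.5 to 38 degrees, which is 7 to 7.5 degrees below balance.
- **Bystanders:** The pill case, crusher and tumbler, and the blue and pink look-alikes, still stand where they were in the last pictures.

**Disagreements:**
- The cameras differed by up to 5 mm on the tray centre. I used an average, and the picture after placing confirmed the row.
- The measured lid angle ran 1 to 2 degrees below the commanded one, so I set the final angle from the pictures. The scene camera alone gives 36 to 39 degrees there, still within the range asked for.

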